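# Stow the two liquid bottles in the bottle caddy

## Task

Two small liquid bottles are still out on the open worktop (not counting the one behind the drawer cabinet at the far left, which does not belong to this job): a short one that stands and a taller one that has fallen over. Stand the fallen one up on the worktop and let go of it so that it stands by itself; then put both bottles into the divided caddy, cap up and down on the cell floor, one bottle to a cell. Leave the bottles already in the caddy upright in their own cells, and do not push the dish, the tape roll or the wax block about.

Things in the scene. Friction and masses are not known exactly. Their poses are not given: they have to be found in the camera images.
- caddy: Grey open caddy fixed to the worktop, 89 (x) x 132 (y) x 34 mm high, 2 x 3 cells each 40 x 40 mm inside, walls 3 mm and full height, floor 3 mm thick. Origin at the centre of its underside, z up; it may be turned to any yaw. Three of the cells already hold a bottle. The cells leave no room for fingers beside a bottle's body, only round its cap.
- cell_0 (a point): Centre of the floor of one caddy cell (3 mm above the worktop), x and y along the caddy's; cell at caddy x = -21.5, y = -43 mm.
- cell_1 (a point): Centre of the floor of one caddy cell (3 mm above the worktop), x and y along the caddy's; cell at caddy x = -21.5, y = 0 mm.
- cell_2 (a point): Centre of the floor of one caddy cell (3 mm above the worktop), x and y along the caddy's; cell at caddy x = -21.5, y = 43 mm.
- cell_3 (a point): Centre of the floor of one caddy cell (3 mm above the worktop), x and y along the caddy's; cell at caddy x = 21.5, y = -43 mm.
- cell_4 (a point): Centre of the floor of one caddy cell (3 mm above the worktop), x and y along the caddy's; cell at caddy x = 21.5, y = 0 mm.
- cell_5 (a point): Centre of the floor of one caddy cell (3 mm above the worktop), x and y along the caddy's; cell at caddy x = 21.5, y = 43 mm.
- fallen_bottle: Small capped bottle, 60 mm tall, lying on its side at the start, free to roll: round body 30 mm across, 0 to 46 mm from its base (the shoulder rounds off above about 36 mm); cap 19 mm across, 44 to 60 mm from its base. Origin at the centre of its base, its z axis points from base to cap. About 35 g.
- standing_bottle: Small capped bottle, 50 mm tall, standing on the worktop: round body 30 mm across up to 38 mm; cap 19 mm across, 37 to 50 mm above its base. Origin at the centre of its base, z axis from base to cap. About 35 g.
- stowed_a: Bottle of the 50 mm kind already standing in a caddy cell. Origin at the centre of its base.
- stowed_b: Bottle of the 60 mm kind already standing in a caddy cell. Origin at the centre of its base.
- stowed_c: Bottle of the 50 mm kind already standing in a caddy cell. Origin at the centre of its base.
- dish: Bystander: small faceted glass dish, 34 mm across, 22 mm high. Origin at the centre of its underside.
- tape: Bystander: roll of tape lying flat, 100 mm across, 25 mm high. Origin at the centre of its underside.
- wax: Bystander: block of wax, 32 x 55 x 14 mm. Origin at the centre of its underside.
Mind the look-alikes: they are no part of the job. Leave any purple look-alike of the caddy alone.

How it is judged:
On the way:
1. the fallen bottle stands upright on the worktop by itself, not touched by the fingers and not in the caddy (angle between fallen_bottle's own z axis and vertical below 0.1 rad and height (world z) of fallen_bottle below 0.002 m and contact force between fallen_bottle and the fingers below 0.05 N and linear speed of fallen_bottle below 0.02 m/s), for 0.2 s.
At the end, for the whole second after the job is handed in: Both bottles, and the three that were there before, each stand cap up (within 0.12 rad) on the floor of a caddy cell, base centre within 11 mm of the cell's centre and base within 4 mm of its floor, at rest; one bottle to a cell (((horizontal distance between fallen_bottle and cell_0 below 0.011 m and z of fallen_bottle in the frame of cell_0 below 0.004 m) or (horizontal distance between fallen_bottle and cell_1 below 0.011 m and z of fallen_bottle in the frame of cell_1 below 0.004 m) or (horizontal distance between fallen_bottle and cell_2 below 0.011 m and z of fallen_bottle in the frame of cell_2 below 0.004 m) or (horizontal distance between fallen_bottle and cell_3 below 0.011 m and z of fallen_bottle in the frame of cell_3 below 0.004 m) or (horizontal distance between fallen_bottle and cell_4 below 0.011 m and z of fallen_bottle in the frame of cell_4 below 0.004 m) or (horizontal distance between fallen_bottle and cell_5 below 0.011 m and z of fallen_bottle in the frame of cell_5 below 0.004 m)) and angle between each of fallen_bottle, standing_bottle, stowed_a, stowed_b, stowed_c's own z axis and vertical below 0.12 rad and linear speed of each of fallen_bottle, standing_bottle, stowed_a, stowed_b, stowed_c below 0.02 m/s and ((horizontal distance between standing_bottle and cell_0 below 0.011 m and z of standing_bottle in the frame of cell_0 below 0.004 m) or (horizontal distance between standing_bottle and cell_1 below 0.011 m and z of standing_bottle in the frame of cell_1 below 0.004 m) or (horizontal distance between standing_bottle and cell_2 below 0.011 m and z of standing_bottle in the frame of cell_2 below 0.004 m) or (horizontal distance between standing_bottle and cell_3 below 0.011 m and z of standing_bottle in the frame of cell_3 below 0.004 m) or (horizontal distance between standing_bottle and cell_4 below 0.011 m and z of standing_bottle in the frame of cell_4 below 0.004 m) or (horizontal distance between standing_bottle and cell_5 below 0.011 m and z of standing_bottle in the frame of cell_5 below 0.004 m)) and ((horizontal distance between stowed_a and cell_0 below 0.011 m and z of stowed_a in the frame of cell_0 below 0.004 m) or (horizontal distance between stowed_a and cell_1 below 0.011 m and z of stowed_a in the frame of cell_1 below 0.004 m) or (horizontal distance between stowed_a and cell_2 below 0.011 m and z of stowed_a in the frame of cell_2 below 0.004 m) or (horizontal distance between stowed_a and cell_3 below 0.011 m and z of stowed_a in the frame of cell_3 below 0.004 m) or (horizontal distance between stowed_a and cell_4 below 0.011 m and z of stowed_a in the frame of cell_4 below 0.004 m) or (horizontal distance between stowed_a and cell_5 below 0.011 m and z of stowed_a in the frame of cell_5 below 0.004 m)) and ((horizontal distance between stowed_b and cell_0 below 0.011 m and z of stowed_b in the frame of cell_0 below 0.004 m) or (horizontal distance between stowed_b and cell_1 below 0.011 m and z of stowed_b in the frame of cell_1 below 0.004 m) or (horizontal distance between stowed_b and cell_2 below 0.011 m and z of stowed_b in the frame of cell_2 below 0.004 m) or (horizontal distance between stowed_b and cell_3 below 0.011 m and z of stowed_b in the frame of cell_3 below 0.004 m) or (horizontal distance between stowed_b and cell_4 below 0.011 m and z of stowed_b in the frame of cell_4 below 0.004 m) or (horizontal distance between stowed_b and cell_5 below 0.011 m and z of stowed_b in the frame of cell_5 below 0.004 m)) and ((horizontal distance between stowed_c and cell_0 below 0.011 m and z of stowed_c in the frame of cell_0 below 0.004 m) or (horizontal distance between stowed_c and cell_1 below 0.011 m and z of stowed_c in the frame of cell_1 below 0.004 m) or (horizontal distance between stowed_c and cell_2 below 0.011 m and z of stowed_c in the frame of cell_2 below 0.004 m) or (horizontal distance between stowed_c and cell_3 below 0.011 m and z of stowed_c in the frame of cell_3 below 0.004 m) or (horizontal distance between stowed_c and cell_4 below 0.011 m and z of stowed_c in the frame of cell_4 below 0.004 m) or (horizontal distance between stowed_c and cell_5 below 0.011 m and z of stowed_c in the frame of cell_5 below 0.004 m))); the robot touches nothing.
It fails at once if the dish, the tape roll or the wax block is pushed more than 20 mm (distance of any of dish, tape, wax from where it was at the start of the episode above 0.02 m).
It fails at once if a bottle that was already in the caddy is taken out of its cell or tipped ((distance of stowed_a from where it was at the start of the episode above 0.025 m or angle between stowed_a's own z axis and vertical above 0.4 rad) or (distance of stowed_b from where it was at the start of the episode above 0.025 m or angle between stowed_b's own z axis and vertical above 0.4 rad) or (distance of stowed_c from where it was at the start of the episode above 0.025 m or angle between stowed_c's own z axis and vertical above 0.4 rad)).
It also fails if it takes over 72 s, if anything falls off the work surface, if the arm or the gripper's body presses on something with over 40 N, if the wrist force passes 120 N, or if a joint passes its speed limit or range.

## Robot

A 7-joint arm with a two-finger parallel gripper is mounted at the origin on a cart in front of the work surface, level with it; the furniture and walls round the work are solid. World frame = base frame: x ahead of the robot, y to its left, z up, the work surface at z = 0. Lengths are in m, angles in rad, forces in N, time in s.
With the tool pointing down it reaches from about 0.425 to 0.875 m from the base axis. Payload 4.7 kg.
Tool frame: the origin (TCP) lies on the centre line of the jaws, within the pads' length; the fingertips stand 14 mm ahead of it and the grasp point (between the pads) lies 5 mm behind it; z points along the fingers, y is the line along which they close (so a half turn about z gives the same grasp; the last joint's range is limited). The gripper opens to 87 mm and grips with 3 to 60 N. Pads are 19 mm wide; open, the fingers measure 117 mm over their backs; the gripper's body (75 mm by 190 mm) begins 51 mm behind the grasp point.
Start: joints at [-1.23, 0.321, -0.07, 1.45, 0.023, 1.371, -0.057], TCP at [0.209, 0.616, 0.237] pointing down, gripper open.
Joint ranges: [-2.86, 2.86], [-0.3, 2.09], [-1.38, 1.24], [0.06, 2.45], [-1.56, 4.7], [0.09, 2.05], [-2.69, 2.69]. Speed limits (rad/s): [2.57, 2.57, 3.14, 3.14, 3.14, 3.14, 3.14].

## Interface

Orientations are given as a rotation vector (axis times angle).
In Python, from bench import ctrl gives the robot as it stands.
- The arm moves only by the tool send_rows, never from a script. Its argument "steps" is a list of rows, each an object of numbers: "tx", "ty", "tz": the shift along the tool's x, y, z in units of 60 mm (1.0 is 60 mm); "turn": the turn about the tool's z in units of 8 degrees (1.0 is 8 degrees); "grip": the opening, from 0 (shut) to 1 (fully open). A call has 1 to 12 rows; each row shifts and turns the commanded pose from where the row before left it, along the tool's axes as they then stand; what a row does not reach is not made up. A row lasts 1/8 s, in which the tool goes at most 62.5 mm and 10.7 degrees, less where a joint would pass 70% of its speed; a pose out of reach is approached as far as the arm can. A call is refused whole if a number of a shift passes 1 or a number of a turn 1, either way. A call with a gripper value outside its range is refused whole. The fingers move at their own pace and stop on an object; "newtons" is the grip in N (left out, the last holds). Time passes only in rows, so rows that do not move let the fingers close. It gives the time, the measured TCP pose, the force, the opening and the grip force at its end, in the units of the state.
- ctrl.get_state(): the state, without advancing time (a new reading comes with each control period).
- ctrl.get_image(name): name is "scene" or "side" or "wrist"; returns a dict with "pixels" (480x640x3 uint8, red, green, blue), "K" (3x3 intrinsics, pixels), "cam_to_world" (4x4, takes a point from camera to world coordinates); the wrist camera has in their place "T_tool_cam" (4x4, takes a point from camera to tool coordinates, whose origin is the TCP and whose axes are the flange's). Camera axes: x right, y down, z forward; pixel columns grow to the right and rows downward; lengths in m; the calibration is good to about 2 mm. A picture is of the moment at which its call begins: read the wrist's pose just before it. There is no depth.
- ctrl.close_job(): hands the job in; it is judged then, once.
The state is a dict: "time": time; "joint_positions": joint angles; "qd": joint speeds; "joint_torque": joint torques, N m; "position": TCP position; "tool_rot": TCP orientation; "ft_force": force on the tool from outside, world axes, zero at the start; "torque": the same for the moment, N m; "grip_width": opening from 0.0 (shut) to 1.0 (fully open); "grip_force": force on a finger pad.
Only numpy, scipy, OpenCV 4.12 (cv2) and the standard library are available. Lean on these libraries where they do the work, as an engineer would, in place of code of your own. Each camera call takes 0.05 s, during which the arm holds its last target. There are 200 camera calls.

## Working session

There is one attempt and no reset: what is moved stays moved. The work goes in short steps, Python scripts to look and compute and a tool call to move; the robot and the scene stay as the last step left them, time stands still between calls to the robot, and variables do not carry over. Pictures are saved under pics/ and viewed, at most 10 in all, crops included, and the job is handed in when it is done.

Besides the shell and the picture viewer there is one more tool, called in YAML: its name, and indented under it one key for each argument. send_rows: Moves the arm, as the interface text tells. Its arguments: {"type":"object","properties":{"steps":{"type":"array"},"newtons":{"type":"number"}},"required":["steps"]}

```bash
mkdir -p pics
python3 - <<'E'
from bench import ctrl
import cv2,numpy as np
s=ctrl.get_state();print({k:np.round(v,3) for k,v in s.items()})
for n in("scene","side"):
    d=ctrl.get_image(n);cv2.imwrite(f"pics/{n}0.png",d["pixels"][:,:,::-1]);print(n,d["K"],np.round(d["cam_to_world"],4))
d=ctrl.get_image("wrist");cv2.imwrite("pics/wrist0.png",d["pixels"][:,:,::-1]);print(d["K"],np.round(d["T_tool_cam"],4))
E
```

```text
{'time': np.float64(0.0), 'joint_positions': array([-1.23 ,  0.322, -0.07 ,  1.452,  0.023,  1.371, -0.057]), 'qd': array([-0.001, -0.001, -0.001, -0.   , -0.001, -0.002, -0.   ]), 'joint_torque': array([-2.0000e-03, -4.9129e+01, -4.0500e-01, -3.1253e+01, -6.4000e-02,
        4.3000e-02,  0.0000e+00]), 'position': array([0.209, 0.615, 0.235]), 'tool_rot': array([-5.11e-01, -3.10e+00,  3.00e-03]), 'ft_force': array([ 0.499,  0.72 , -0.67 ]), 'torque': array([-0.024,  0.037,  0.034]), 'grip_force': np.float64(0.0), 'grip_width': np.float64(1.001)}
scene [[520.86275298   0.         315.21445379]
 [  0.         520.86275298 247.65699393]
 [  0.           0.           1.        ]] [[-0.5615 -0.5026  0.6574 -0.5342]
 [-0.8274  0.3496 -0.4395  0.622 ]
 [-0.009  -0.7907 -0.6121  1.0535]
 [ 0.      0.      0.      1.    ]]
side [[467.67941172   0.         317.69884502]
 [  0.         467.67941172 228.91973704]
 [  0.           0.           1.        ]] [[-0.9946 -0.0513  0.0897  0.4082]
 [-0.1025  0.3834 -0.9179  0.9838]
 [ 0.0127 -0.9222 -0.3866  0.4837]
 [ 0.      0.      0.      1.    ]]
[[372.75667751   0.         319.77837657]
 [  0.         372.75667751 240.12786822]
 [  0.           0.           1.        ]] [[-4.000e-04 -9.632e-01 -2.688e-01  7.250e-02]
 [ 1.000e+00 -4.000e-04 -1.000e-04 -4.000e-04]
 [ 0.000e+00 -2.688e-01  9.632e-01 -1.482e-01]
 [ 0.000e+00  0.000e+00  0.000e+00  1.000e+00]]
```

View pics/scene0.png

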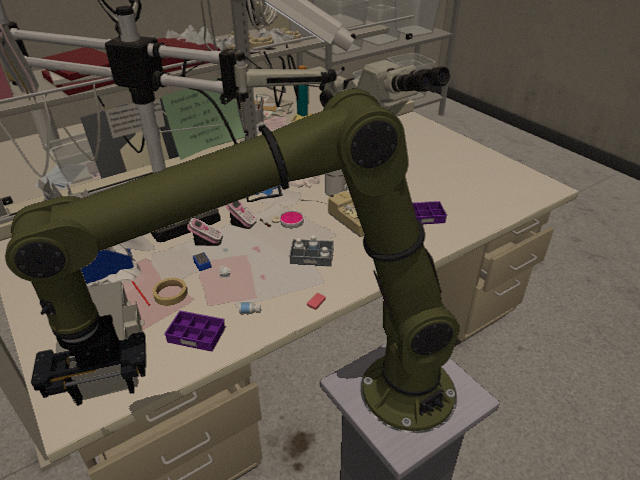

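View pics/side0.png

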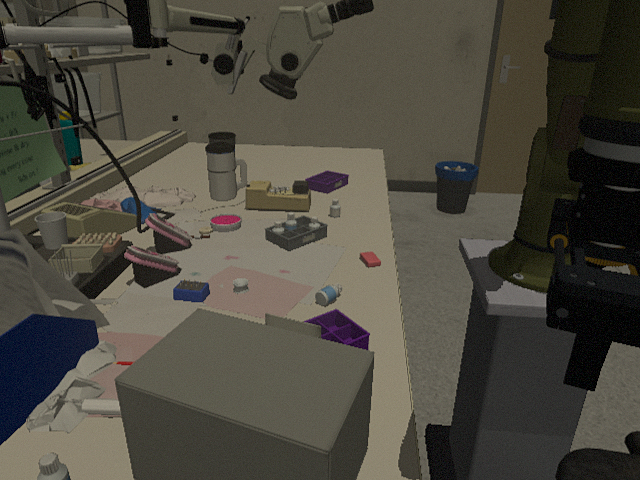

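Scene: caddy at (312,252), fallen bottle (250,308) with its cap right, tape (171,290), dish (224,271), wax (316,300). Side: caddy (296,232), standing bottle (335,209) (hidden by the arm in the scene view), fallen bottle (328,294), wax (370,259), dish (240,285).

```bash
cat > h.py <<'E'
from bench import ctrl
import cv2,numpy as np
from scipy.spatial.transform import Rotation as R
def cam(n):
    s=ctrl.get_state(); d=ctrl.get_image(n); K=d["K"]
    if n=="wrist":
        T=np.eye(4);T[:3,:3]=R.from_rotvec(s["tool_rot"]).as_matrix();T[:3,3]=s["position"];T=T@d["T_tool_cam"]
    else: T=d["cam_to_world"]
    return d["pixels"],K,T
def plane(K,T,uv,z):
    uv=np.atleast_2d(np.array(uv,float))
    r=np.c_[(uv-K[:2,2])/K[0,0],np.ones(len(uv))]@T[:3,:3].T
    return T[:3,3]+r*((z-T[2,3])/r[:,2])[:,None]
def proj(K,T,P):
    p=(np.atleast_2d(P)-T[:3,3])@T[:3,:3]; return p[:,:2]/p[:,2:]*K[0,0]+K[:2,2]
def tool(target,s=None):   # world xyz -> tool shift in units of 60mm
    s=s or ctrl.get_state()
    return R.from_rotvec(s["tool_rot"]).as_matrix().T@(np.array(target)-s["position"])/.06
E
python3 - <<'E'
from h import *
for n,pts in dict(scene=dict(cad=(312,252,.034),fal=(246,309,.015),cap=(258,309,.01),dish=(224,271,.01),wax=(316,300,.007),tape=(171,290,.02)),
 side=dict(cad=(296,232,.034),st=(335,209,.025),fal=(325,296,.015),cap=(337,290,.01),dish=(240,285,.01),wax=(370,259,.007))).items():
    p,K,T=cam(n)
    for k,v in pts.items(): print(n,k,plane(K,T,v[:2],v[2])[0].round(3))
s=ctrl.get_state();print(R.from_rotvec(s["tool_rot"]).as_matrix().round(3))
print(tool((.5,.1,.25)))
E
```

```text
scene cad [ 0.548 -0.089  0.034]
scene fal [0.458 0.197 0.015]
scene cap [0.444 0.166 0.01 ]
scene dish [0.65  0.171 0.01 ]
scene wax [0.383 0.008 0.007]
scene tape [0.65  0.343 0.02 ]
side cad [ 0.563 -0.058  0.034]
side st [ 0.481 -0.257  0.025]
side fal [0.469 0.203 0.015]
side cap [0.447 0.168 0.01 ]
side dish [0.644 0.173 0.01 ]
side wax [0.382 0.014 0.007]
[[-0.947  0.321 -0.   ]
 [ 0.321  0.947 -0.001]
 [-0.    -0.001 -1.   ]]
[-7.35663502 -6.57605865 -0.22615417]
```

send_rows:
  steps:
    - {"tx": -0.68,"ty": -0.62}
    - {"tx": -0.68,"ty": -0.62}
    - {"tx": -0.68,"ty": -0.62}
    - {"tx": -0.68,"ty": -0.62}
    - {"tx": -0.68,"ty": -0.62}
    - {"tx": -0.68,"ty": -0.62}
    - {"tx": -0.68,"ty": -0.62}
    - {"tx": -0.68,"ty": -0.62}
    - {"tx": -0.68,"ty": -0.62}
    - {}
    - {}

```text
validation failed for argument at $.st...
```

Run:
```python
from h import *
p,K,T=cam("wrist");cv2.imwrite("pics/w1.png",p[:,:,::-1])
p,K,T=cam("scene");cv2.imwrite("pics/s1.png",p[:,:,::-1])
s=ctrl.get_state();print(s["position"],R.from_rotvec(s["tool_rot"]).as_matrix().round(3),s["joint_positions"].round(2))
```

```text
[0.20863802 0.61550026 0.23631122] [[-0.947  0.321 -0.   ]
 [ 0.321  0.947 -0.   ]
 [-0.    -0.    -1.   ]] [-1.23  0.32 -0.07  1.45  0.02  1.37 -0.06]
```

View pics/w1.png

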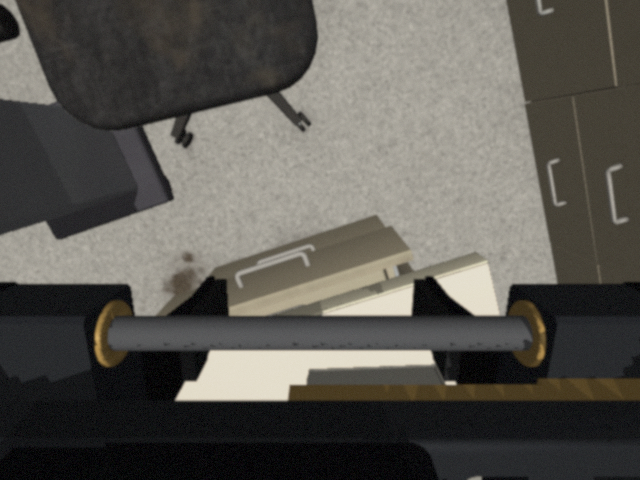

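The move was refused (empty rows probably); the wrist view shows only the floor and table edge, the fingers at rows 280–380.

send_rows:
  steps:
    - {"tx": -0.68,"ty": -0.62,"tz": 0,"turn": 0,"grip": 1}
    - {"tx": -0.68,"ty": -0.62,"tz": 0,"turn": 0,"grip": 1}
    - {"tx": -0.68,"ty": -0.62,"tz": 0,"turn": 0,"grip": 1}
    - {"tx": -0.68,"ty": -0.62,"tz": 0,"turn": 0,"grip": 1}
    - {"tx": -0.68,"ty": -0.62,"tz": 0,"turn": 0,"grip": 1}
    - {"tx": -0.68,"ty": -0.62,"tz": 0,"turn": 0,"grip": 1}
    - {"tx": -0.68,"ty": -0.62,"tz": 0,"turn": 0,"grip": 1}
    - {"tx": -0.68,"ty": -0.62,"tz": 0,"turn": 0,"grip": 1}
    - {"tx": -0.68,"ty": -0.62,"tz": 0,"turn": 0,"grip": 1}
    - {"tx": 0,"ty": 0,"tz": 0,"turn": 0,"grip": 1}

```text
time: 1.6
position: [0.4511, 0.1758, 0.237]
tool_rot: [0.525, 3.096, -0.001]
ft_force: [-0.7, 0.3, -0.2]
grip_width: 1.0
grip_force: 0.0
```

send_rows:
  steps:
    - {"tx": 0,"ty": 0,"tz": 0,"turn": -0.98,"grip": 1}
    - {"tx": 0,"ty": 0,"tz": 0,"turn": -0.98,"grip": 1}
    - {"tx": 0,"ty": 0,"tz": 0,"turn": -0.98,"grip": 1}
    - {"tx": 0,"ty": 0,"tz": 0,"turn": -0.98,"grip": 1}
    - {"tx": 0,"ty": 0,"tz": 0,"turn": -0.98,"grip": 1}
    - {"tx": 0,"ty": 0,"tz": 0,"turn": -0.98,"grip": 1}
    - {"tx": 0,"ty": 0,"tz": 0,"turn": -0.98,"grip": 1}
    - {"tx": 0,"ty": 0,"tz": 0,"turn": -0.98,"grip": 1}
    - {"tx": 0,"ty": 0,"tz": 0,"turn": -0.98,"grip": 1}
    - {"tx": 0,"ty": 0,"tz": 0,"turn": -0.98,"grip": 1}
    - {"tx": 0,"ty": 0,"tz": 0,"turn": 0,"grip": 1}
    - {"tx": 0,"ty": 0,"tz": 0,"turn": 0,"grip": 1}

```text
time: 3.1
position: [0.4487, 0.1812, 0.2366]
tool_rot: [-1.561, 2.726, 0.0]
ft_force: [0.4, -0.9, 0.8]
grip_width: 1.001
grip_force: 0.0
```

Run:
```python
from h import *
p,K,T=cam("wrist");cv2.imwrite("pics/w2.png",p[:,:,::-1]);np.savez("w2.npz",p=p,K=K,T=T)
for n in("scene","side"):
    p,K,T=cam(n);cv2.imwrite(f"pics/{n}2.png",p[:,:,::-1]);np.savez(n+"2.npz",p=p,K=K,T=T)
s=ctrl.get_state();print(s["position"],R.from_rotvec(s["tool_rot"]).as_matrix().round(3),s["joint_positions"].round(2))
w=cv2.imread("pics/w2.png");a=cv2.imread("pics/scene2.png")[180:360,140:460]
cv2.imwrite("pics/c2.png",np.hstack([cv2.resize(w,(400,300)),cv2.resize(a,(400,300),interpolation=2)]))
```

```text
[0.44890803 0.18081963 0.23657704] [[-0.506 -0.863  0.   ]
 [-0.863  0.506  0.   ]
 [-0.     0.    -1.   ]] [-0.78 -0.04  0.33  1.86  0.01  1.32  2.16]
```

View pics/c2.png

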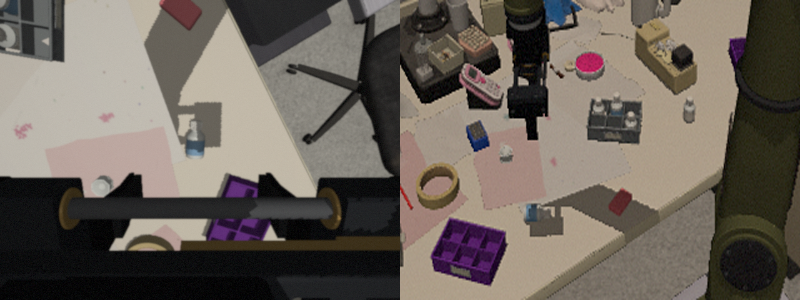

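Wrist (half-scale): fallen bottle at (195,140), cap up at (192,122), so its axis is nearly along tool x; caddy at far left, top. Scene: the standing bottle now shows at right of the caddy.

Run:
```python
from h import *
f=np.load("w2.npz");p,K,T=f["p"].astype(int),f["K"],f["T"]
c=p[170:270,270:360]
cv2.imwrite("pics/c3.png",cv2.resize(c.astype(np.uint8)[:,:,::-1],None,fx=6,fy=6,interpolation=1))
r,g,b=c[...,0],c[...,1],c[...,2]
m=((b-r)>5).astype(np.uint8);n,l,st,ce=cv2.connectedComponentsWithStats(m);i=1+st[1:,4].argmax()
print(st[i],ce[i]+[270,170])
print(plane(K,T,ce[i]+[270,170],.02).round(4))
w=((b-r)>-6)&(c.sum(2)>330)
n,l,st,ce=cv2.connectedComponentsWithStats(w.astype(np.uint8));i=1+st[1:,4].argmax();print(st[i],ce[i]+[270,170])
```

```text
[ 28  53  30  27 687] [311.88646288 236.52983988]
[[0.4689 0.1975 0.02  ]]
[ 28  69  29  12 244] [311.83606557 245.32377049]
```

View pics/c3.png

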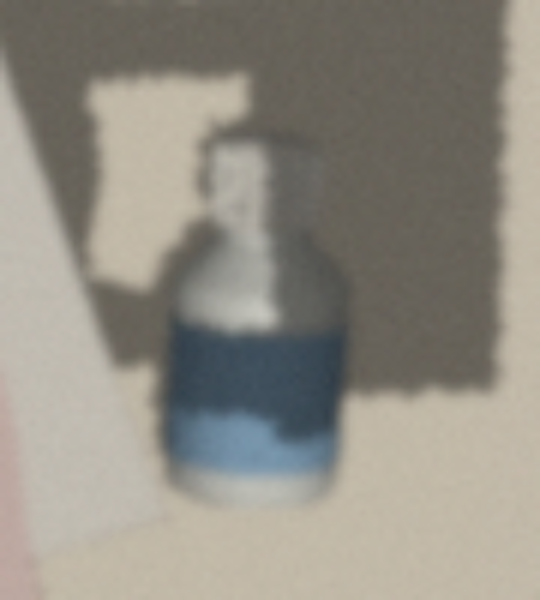

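The bottle fills the crop: cap top at full-frame (314,192), cap centre (314,199), base end (311.7,254).

Run:
```python
from h import *
f=np.load("w2.npz");K,T=f["K"],f["T"]
P=plane(K,T,[(314.3,192),(314,199),(311.7,254)],.015);print(P.round(4))
a=P[0]-P[2];L=np.hypot(*a[:2]);print("len",L,np.degrees(np.arctan2(a[1],a[0])))
Rt=R.from_rotvec(ctrl.get_state()["tool_rot"]).as_matrix()
print(np.degrees(np.arctan2(Rt[1,0],Rt[0,0])))
g=(P[0]+P[2])/2+a/L*.022; g[2]=.018;print(g,tool(g),g[:2]-a[:2]/L*.052)
```

```text
[[0.4442 0.1604 0.015 ]
 [0.448  0.1663 0.015 ]
 [0.4795 0.2147 0.015 ]]
len 0.06471868274735935 -123.05199454317622
-120.37252379892355
[0.44983361 0.16909669 0.018     ] [ 0.16118095 -0.11220587  3.64292905] [0.4781944  0.21268184]
```

send_rows:
  steps:
    - {"tx": 0.22,"ty": -0.11,"tz": 0,"turn": 0.33,"grip": 0.5}
    - {"tx": 0,"ty": 0,"tz": 0.6,"turn": 0,"grip": 0.5}
    - {"tx": 0,"ty": 0,"tz": 0.6,"turn": 0,"grip": 0.5}
    - {"tx": 0,"ty": 0,"tz": 0.6,"turn": 0,"grip": 0.5}
    - {"tx": 0,"ty": 0,"tz": 0.6,"turn": 0,"grip": 0.5}
    - {"tx": 0,"ty": 0,"tz": 0.6,"turn": 0,"grip": 0.5}
    - {"tx": 0,"ty": 0,"tz": 0.4,"turn": 0,"grip": 0.5}
    - {"tx": 0,"ty": 0,"tz": 0.24,"turn": 0,"grip": 0.5}
    - {"tx": 0,"ty": 0,"tz": 0,"turn": 0,"grip": 0.5}
    - {"tx": 0,"ty": 0,"tz": 0,"turn": 0,"grip": 0.5}

```text
time: 4.5
position: [0.4489, 0.1661, 0.0191]
tool_rot: [-1.498, 2.759, -0.0]
ft_force: [-0.8, 0.5, 0.9]
grip_width: 0.501
grip_force: 0.0
```

Run:
```python
from h import *
print(tool((.4479,.1662,.018)))
a=[]
for n,c in(("wrist",(60,200,340,300)),("side",(270,250,100,80)),("scene",(210,280,80,60))):
    p,K,T=cam(n);x,y,w,h=c if n!="wrist" else (160,100,320,240)
    a.append(cv2.resize(p[y:y+h,x:x+w,::-1],(400,300),interpolation=2))
cv2.imwrite("pics/c4.png",np.vstack([np.hstack(a[:2]),np.hstack([a[2],a[2]*0])]))
```

```text
[0.00730671 0.01464633 0.01914254]
```

View pics/c4.png

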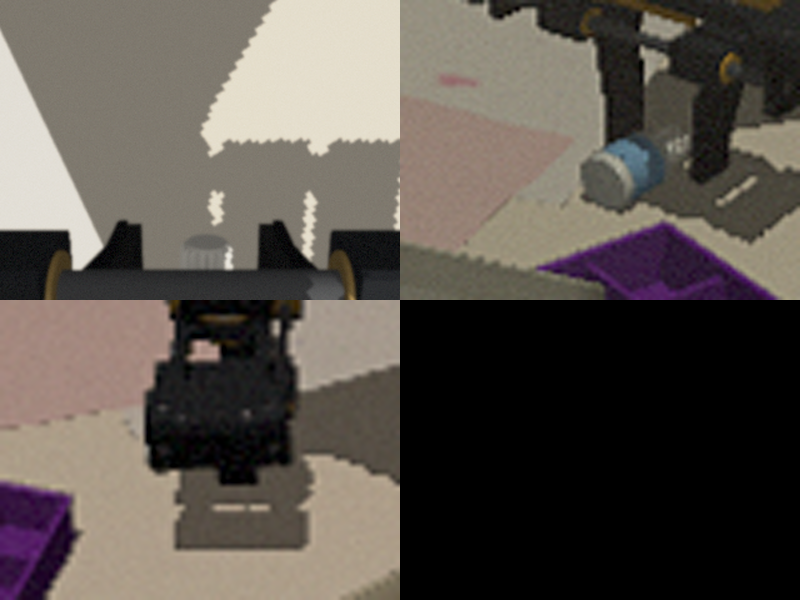

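Cap lies between the fingers (wrist crop (205,245)), body outside them. Close gently and lift on an arc about the base edge.

send_rows:
  newtons: 3
  steps:
    - {"tx": 0,"ty": 0,"tz": 0,"turn": 0,"grip": 0}
    - {"tx": 0,"ty": 0,"tz": 0,"turn": 0,"grip": 0}
    - {"tx": 0,"ty": 0,"tz": 0,"turn": 0,"grip": 0}
    - {"tx": 0,"ty": 0,"tz": 0,"turn": 0,"grip": 0}
    - {"tx": 0,"ty": 0,"tz": 0,"turn": 0,"grip": 0}
    - {"tx": -0.05,"ty": 0,"tz": -0.12,"turn": 0,"grip": 0}
    - {"tx": -0.05,"ty": 0,"tz": -0.11,"turn": 0,"grip": 0}
    - {"tx": -0.07,"ty": 0,"tz": -0.1,"turn": 0,"grip": 0}
    - {"tx": -0.08,"ty": 0,"tz": -0.1,"turn": 0,"grip": 0}
    - {"tx": 0,"ty": 0,"tz": 0,"turn": 0,"grip": 0}

```text
time: 5.9
position: [0.4569, 0.1792, 0.0446]
tool_rot: [-1.5, 2.759, 0.0]
ft_force: [0.6, -0.3, -0.3]
grip_width: 0.215
grip_force: 3.0
```

Run:
```python
from h import *
p,K,T=cam("side");cv2.imwrite("pics/c5.png",cv2.resize(p[250:330,270:370,::-1],(400,320),interpolation=2))
```

```text
(no output)
```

View pics/c5.png

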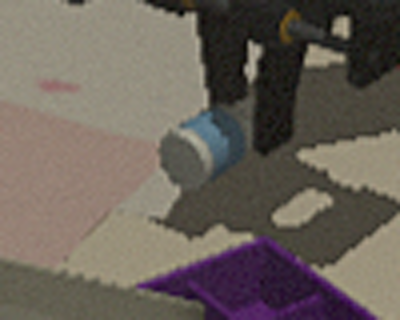

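The base face still points squarely at the camera (195,160 in the crop): the bottle was lifted level, not pivoting. I'll ease the grip by commanding an opening just under the contact width.

send_rows:
  steps:
    - {"tx": 0,"ty": 0,"tz": 0,"turn": 0,"grip": 0.205}
    - {"tx": 0,"ty": 0,"tz": 0,"turn": 0,"grip": 0.205}

```text
time: 6.2
position: [0.4559, 0.1783, 0.0437]
tool_rot: [1.499, -2.76, 0.0]
ft_force: [0.5, -0.3, -0.1]
grip_width: 0.216
grip_force: 3.0
```

send_rows:
  steps:
    - {"tx": 0,"ty": 0,"tz": 0,"turn": 0,"grip": 0.213}
    - {"tx": 0,"ty": 0,"tz": 0,"turn": 0,"grip": 0.213}

```text
time: 6.45
position: [0.4561, 0.1784, 0.0439]
tool_rot: [1.5, -2.76, -0.0]
ft_force: [0.7, -0.4, 0.1]
grip_width: 0.217
grip_force: 3.0
```

send_rows:
  steps:
    - {"tx": 0.12,"ty": 0,"tz": 0.2,"turn": 0,"grip": 0}
    - {"tx": 0.13,"ty": 0,"tz": 0.21,"turn": 0,"grip": 0}
    - {"tx": 0,"ty": 0,"tz": 0.02,"turn": 0,"grip": 0}
    - {"tx": 0,"ty": 0,"tz": 0,"turn": 0,"grip": 0.35}
    - {"tx": 0,"ty": 0,"tz": 0,"turn": 0,"grip": 0.35}
    - {"tx": 0.18,"ty": 0,"tz": 0,"turn": 0,"grip": 0.35}
    - {"tx": 0,"ty": 0,"tz": 0,"turn": 0,"grip": 0.35}
    - {"tx": 0,"ty": 0,"tz": 0,"turn": 0,"grip": 0}
    - {"tx": 0,"ty": 0,"tz": 0,"turn": 0,"grip": 0}
    - {"tx": 0,"ty": 0,"tz": 0,"turn": 0,"grip": 0}

```text
time: 7.7
position: [0.4423, 0.157, 0.0182]
tool_rot: [-1.5, 2.76, 0.0]
ft_force: [0.4, 0.5, -0.8]
grip_width: 0.211
grip_force: 3.0
```

Run:
```python
from h import *
p,K,T=cam("wrist");p2,K,T=cam("side")
cv2.imwrite("pics/c6.png",np.hstack([cv2.resize(p[220:380,220:420,::-1],(400,320)),cv2.resize(p2[250:330,270:370,::-1],(400,320),interpolation=2)]))
```

```text
(no output)
```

View pics/c6.png

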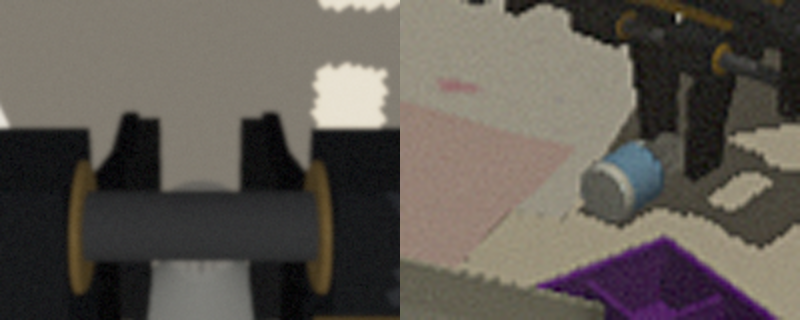

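Fingers hold just the last few mm of the cap (wrist crop: fingertips 160–240, cap edge at row 185). Lift briskly along the arc again.

send_rows:
  steps:
    - {"tx": -0.1,"ty": 0,"tz": -0.24,"turn": 0,"grip": 0}
    - {"tx": -0.16,"ty": 0,"tz": -0.21,"turn": 0,"grip": 0}
    - {"tx": -0.2,"ty": 0,"tz": -0.16,"turn": 0,"grip": 0}
    - {"tx": 0,"ty": 0,"tz": 0,"turn": 0,"grip": 0}

```text
time: 8.3
position: [0.4586, 0.1818, 0.0561]
tool_rot: [-1.501, 2.756, 0.0]
ft_force: [0.5, -0.7, -0.4]
grip_width: 0.215
grip_force: 3.0
```

```bash
cat >> h.py <<'E'
def label():
    p,K,T=cam("side");c=p[240:340,270:390].astype(int)
    m=((c[...,2]-c[...,0]>8)&(c[...,1]-c[...,0]>4)).astype(np.uint8)
    n,l,st,ce=cv2.connectedComponentsWithStats(m);i=1+st[1:,4].argmax()
    s=ctrl.get_state();Rt=R.from_rotvec(s["tool_rot"]).as_matrix()
    uv=ce[i]+[270,240];print("label px",uv,st[i])
    # intersect ray with vertical plane through tool x axis
    r=np.r_[(uv-K[:2,2])/K[0,0],1]@T[:3,:3].T;n=Rt[:,1]
    P=T[:3,3]+r*((s["position"]-T[:3,3])@n/(r@n))
    d=P-s["position"];print("label rel tool x, z:",(d@Rt[:,0]).round(4),d[2].round(4),"abs z",P[2].round(4))
E
python3 -c "
from h import *
label()"
```

```text
label px [320.70918367 294.39795918] [ 42  46  18  18 196]
label rel tool x, z: -0.0342 -0.0332 abs z 0.0221
```

It pivots now: the label sits 34 mm back and 33 mm below the TCP, i.e. about 45°. Continue the arc.

send_rows:
  steps:
    - {"tx": -0.12,"ty": 0,"tz": -0.06,"turn": 0,"grip": 0}
    - {"tx": -0.12,"ty": 0,"tz": -0.05,"turn": 0,"grip": 0}
    - {"tx": -0.13,"ty": 0,"tz": -0.02,"turn": 0,"grip": 0}
    - {"tx": -0.13,"ty": 0,"tz": -0.02,"turn": 0,"grip": 0}
    - {"tx": -0.13,"ty": 0,"tz": 0,"turn": 0,"grip": 0}
    - {"tx": -0.13,"ty": 0,"tz": 0,"turn": 0,"grip": 0}
    - {"tx": 0,"ty": 0,"tz": 0,"turn": 0,"grip": 0}

```text
time: 9.22
position: [0.4822, 0.2189, 0.0637]
tool_rot: [-1.501, 2.76, -0.0]
ft_force: [-0.0, -0.1, -0.5]
grip_width: 0.216
grip_force: 3.0
```

```bash
python3 -c "
from h import *
label()"
```

```text
label px [306.23786408 300.73300971] [ 27  52  19  18 206]
label rel tool x, z: -0.0327 -0.0353 abs z 0.0283
```

Stuck at about 45° with the base edge 8 mm in the air; shake diagonally (up and back) so inertia plus gravity swings it on down.

send_rows:
  steps:
    - {"tx": 0,"ty": 0,"tz": -0.2,"turn": 0,"grip": 0}
    - {"tx": -0.5,"ty": 0,"tz": -0.5,"turn": 0,"grip": 0}
    - {"tx": 0,"ty": 0,"tz": 0,"turn": 0,"grip": 0}
    - {"tx": 0.5,"ty": 0,"tz": 0.5,"turn": 0,"grip": 0}
    - {"tx": -0.5,"ty": 0,"tz": -0.5,"turn": 0,"grip": 0}
    - {"tx": 0,"ty": 0,"tz": 0,"turn": 0,"grip": 0}
    - {"tx": 0.5,"ty": 0,"tz": 0.5,"turn": 0,"grip": 0}
    - {"tx": 0,"ty": 0,"tz": 0,"turn": 0,"grip": 0}

```text
time: 10.28
position: [0.4797, 0.2151, 0.0738]
tool_rot: [1.494, -2.758, 0.001]
ft_force: [0.5, -0.3, -0.1]
grip_width: 0.216
grip_force: 3.0
```

```bash
python3 -c "
from h import *
label()"
```

```text
label px [318.37241379 296.88275862] [ 41  50  16  13 145]
label rel tool x, z: 0.0019 -0.0555 abs z 0.0197
```

Run:
```python
from h import *
p,K,T=cam("wrist");p2,K,T=cam("side");p3,K,T=cam("scene")
a=cv2.resize(p[150:390,160:480,::-1],(400,300));b=cv2.resize(p2[240:330,260:380,::-1],(400,300),interpolation=2)
c=cv2.resize(p3[270:330,200:280,::-1],(400,300),interpolation=2)
d=cv2.resize(p3[220:300,280:400,::-1],(400,300),interpolation=2)
cv2.imwrite("pics/c7.png",np.vstack([np.hstack([a,b]),np.hstack([c,d])]))
```

```text
(no output)
```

View pics/c7.png

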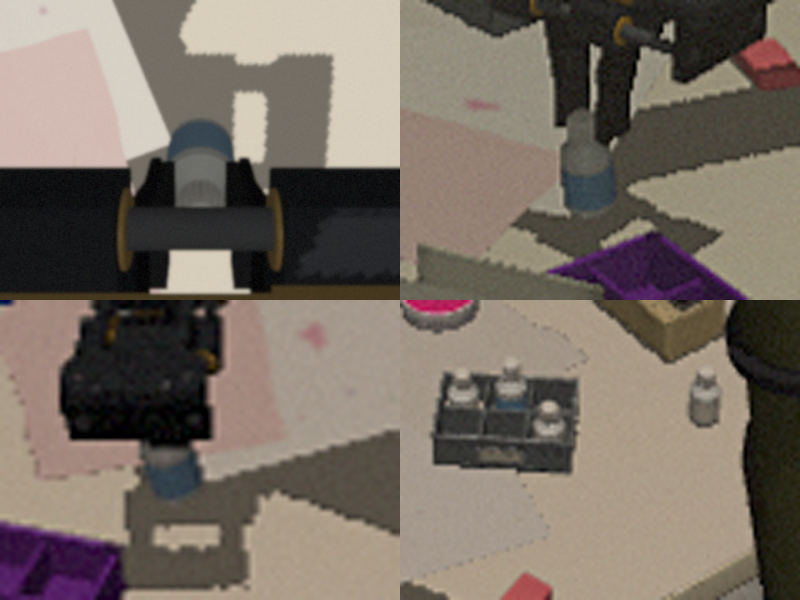

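The bottle hangs almost upright in the fingers (side crop (588,165)), slightly above the table. Scene crop: caddy with bottles at (462,385), (510,375 tall), (548,415), and the standing bottle at (705,400).

send_rows:
  steps:
    - {"tx": 0,"ty": 0,"tz": 0.04,"turn": 0,"grip": 0}
    - {"tx": 0,"ty": 0,"tz": 0.04,"turn": 0,"grip": 0}
    - {"tx": 0,"ty": 0,"tz": 0,"turn": 0,"grip": 0}

```text
time: 10.85
position: [0.4819, 0.2184, 0.0708]
tool_rot: [1.5, -2.76, 0.0]
ft_force: [-0.4, 0.5, 0.2]
grip_width: 0.216
grip_force: 3.0
```

Run:
```python
from h import *
label()
# caddy corners/caps in scene (crop d: 280+ (x-400)*.3, 220+(y-300)*80/300)
p,K,T=cam("scene")
f=lambda x,y:(280+(x-400)*.3,220+(y-300)*80/300)
cor=plane(K,T,[f(443,372),f(579,379),f(571,437),f(436,428)],.034);print(cor.round(4))
print("caps short top",plane(K,T,[f(461,371),f(548,404)],.053).round(4),"tall",plane(K,T,f(511,361),.063).round(4))
print("standing cap top",plane(K,T,f(707,372),.05).round(4), "foot",plane(K,T,f(704,425),0).round(4))
```

```text
label px [316.88965517 299.28275862] [ 39  52  16  14 145]
label rel tool x, z: -0.0012 -0.0541 abs z 0.0167
[[ 0.6397 -0.0755  0.034 ]
 [ 0.5553 -0.179   0.034 ]
 [ 0.4944 -0.1259  0.034 ]
 [ 0.577  -0.0282  0.034 ]]
caps short top [[ 0.6091 -0.0775  0.053 ]
 [ 0.5235 -0.1198  0.053 ]] tall [[ 0.5822 -0.1176  0.063 ]]
standing cap top [[ 0.4759 -0.2733  0.05  ]] foot [[ 0.4682 -0.267   0.    ]]
```

send_rows:
  steps:
    - {"tx": 0,"ty": 0,"tz": 0.04,"turn": 0,"grip": 0}
    - {"tx": 0,"ty": 0,"tz": 0.04,"turn": 0,"grip": 0}
    - {"tx": 0,"ty": 0,"tz": 0,"turn": 0,"grip": 0}

```text
time: 11.32
position: [0.4818, 0.2181, 0.0658]
tool_rot: [1.5, -2.76, 0.0]
ft_force: [-0.1, -0.1, -0.9]
grip_width: 0.217
grip_force: 3.0
```

```bash
python3 -c "
from h import *
label()
print(ctrl.get_state()['ft_force'])"
```

```text
label px [316.96621622 301.50675676] [ 39  55  16  13 148]
label rel tool x, z: -0.0011 -0.0543 abs z 0.0117
[ 0.61597087  0.17815251 -0.56021705]
```

send_rows:
  steps:
    - {"tx": 0,"ty": 0,"tz": 0.04,"turn": 0,"grip": 0}
    - {"tx": 0,"ty": 0,"tz": 0.04,"turn": 0,"grip": 0}
    - {"tx": 0,"ty": 0,"tz": 0,"turn": 0,"grip": 0}

```text
time: 11.75
position: [0.4823, 0.2184, 0.0616]
tool_rot: [-1.499, 2.76, -0.0]
ft_force: [-0.4, -0.4, 1.4]
grip_width: 0.213
grip_force: 3.0
```

```bash
python3 -c "
from h import *
label()
print(ctrl.get_state()['ft_force'])"
```

```text
label px [316.74482759 302.8137931 ] [ 39  55  16  14 145]
label rel tool x, z: -0.001 -0.0528 abs z 0.0089
[-1.03483631  0.29988884  2.10629707]
```

Contact felt (2 N). Press a touch more, then release and open.

send_rows:
  steps:
    - {"tx": 0,"ty": 0,"tz": 0.05,"turn": 0,"grip": 0}
    - {"tx": 0,"ty": 0,"tz": 0,"turn": 0,"grip": 0}
    - {"tx": 0,"ty": 0,"tz": 0,"turn": 0,"grip": 0.4}
    - {"tx": 0,"ty": 0,"tz": 0,"turn": 0,"grip": 0.4}
    - {"tx": 0,"ty": 0,"tz": 0,"turn": 0,"grip": 0.4}
    - {"tx": 0,"ty": 0,"tz": 0,"turn": 0,"grip": 0.4}
    - {"tx": 0,"ty": 0,"tz": 0,"turn": 0,"grip": 0.4}

```text
time: 12.68
position: [0.482, 0.2183, 0.0584]
tool_rot: [-1.5, 2.76, 0.0]
ft_force: [1.2, -0.2, 0.5]
grip_width: 0.397
grip_force: 0.0
```

```bash
python3 -c "
from h import *
label()
p,K,T=cam('wrist');np.savez('w8.npz',p=p,K=K,T=T);cv2.imwrite('pics/w8.png',p[:,:,::-1])
p,K,T=cam('side');np.savez('side8.npz',p=p,K=K,T=T)
c=p[255:320,280:360].astype(int)
m=((c[...,2]-c[...,0]>8)&(c[...,1]-c[...,0]>4)).astype(np.uint8)
print(cv2.minAreaRect(cv2.findNonZero(m)))
g=p[270:315,295:335].sum(2)//8
for r in g[::2]: print(' '.join('%2d'%v for v in r[::1]))
"
```

```text
label px [317.21604938 302.17283951] [ 40  56  16  13 162]
label rel tool x, z: -0.0001 -0.0485 abs z 0.0098
((37.0, 47.0), (12.0, 14.0), 90.0)
52 52 51 52 51 51 53 50 19 10 12 12 11 13 11 12 12 10 20 51 54 53 51 52 51 53 56 24  7 12 11  7 11 12 11 12  8  7  5  7
52 51 52 53 53 52 53 57 26  4 12 11 12 13 14 11 11  9 11 53 53 52 51 52 51 51 56 22  9 12  8 10 12  9 10  9 12  9  5 49
52 52 53 52 52 53 53 56 26 10 11 12 11 13 10 12 11 10 13 51 53 52 53 53 52 52 57 24  6 12 10 13  9  9  6 11 10  7 11 24
52 53 51 53 51 51 53 57 26  9 11 12 14 11 12 10 10  6 14 52 54 53 51 52 51 53 57 25  8  9 10 10  9 10 11 12  7  9 19 26
52 53 52 51 53 52 53 56 26  7 13 12 14 12 11 12  9 10 13 55 43 41 41 41 40 41 55 29  9 10  9  8 12 11  9  8 10 10 24 26
52 52 51 54 51 51 52 57 26 10 12 12 11 11 15  7 13 11 24 29 30 28 28 27 28 26 30 15 10  8  9 10 11  7 12 12  9 14 25 27
50 50 52 53 53 52 53 56 25  9 11  8 13 11 10  8  7  9 31 35 33 33 36 35 32 33 27 15  8  9 11 12  9 12  6 10  7 15 24 28
47 48 47 48 47 47 50 53 24  5  7  8  8  7 42 43 55 58 38 30 31 31 31 30 31 35 30 13 11 10  7  9  9 11  9 14 10 14 25
[... 1103 characters left out ...]
2 23 21 34 35 38 40 40 26 22 25 23 24 26 25 24 28 26 27 25 26 26 24 22 22 26 26 26 25 26 26 24 24 26
26 24 26 26 27 26 26 23 27 26 24 25 27 26 23 25 24 24 26 25 25 26 25 27 26 27 24 23 24 22 25 26 24 25 25 25 26 24 24 25
26 22 25 23 26 24 24 27 26 27 27 26 25 28 25 25 30 28 29 29 27 26 26 27 26 26 27 26 28 26 25 25 25 25 23 25 23 27 25 47
54 54 47 45 45 47 29 23 23 25 24 24 25 27 24 25 23 32 30 31 30 32 33 32 32 30 29 27 25 24 26 25 27 25 25 25 27 30 24 16
52 50 53 51 53 53 54 48 44 47 29 24 26 26 26 24 26 24 26 27 27 24 24 24 26 26 24 26 26 26 22 29 27 29 28 26 21 24 18 13
52 51 53 53 52 53 52 52 51 56 29 20 23 22 22 26 25 25 24 23 25 26 24 26 22 24 28 25 24 28 26 24 22 18 19 17 16 18 17 13
```

The pixel profile shows cap and body centred on the same column: the bottle stands freely. Raise to measure it from above, and place the camera for later.

send_rows:
  steps:
    - {"tx": 0,"ty": 0,"tz": -0.4,"turn": 0,"grip": 0.4}
    - {"tx": 0,"ty": 0,"tz": -0.6,"turn": 0,"grip": 0.4}
    - {"tx": 0,"ty": 0,"tz": -0.5,"turn": 0,"grip": 0.4}
    - {"tx": 0,"ty": 0,"tz": 0,"turn": 0,"grip": 0.4}
    - {"tx": 0,"ty": 0,"tz": 0,"turn": 0,"grip": 0.4}

```text
time: 13.45
position: [0.4814, 0.2181, 0.1476]
tool_rot: [1.5, -2.759, -0.0]
ft_force: [0.0, 0.4, -0.7]
grip_width: 0.4
grip_force: 0.0
```

Run:
```python
from h import *
p,K,T=cam("wrist");np.savez('w9.npz',p=p,K=K,T=T);cv2.imwrite("pics/w9.png",p[:,:,::-1])
s=ctrl.get_state();print(s["position"])
g=cv2.cvtColor(p,cv2.COLOR_RGB2GRAY)
sub=cv2.GaussianBlur(g,(3,3),0)[190:310,250:390]
c=cv2.HoughCircles(cv2.resize(sub,None,fx=3,fy=3,interpolation=2),cv2.HOUGH_GRADIENT,1,20,param1=60,param2=14,minRadius=30,maxRadius=90)
for x,y,r in c[0][:6]:
    uv=(x/3+250,y/3+190);P=plane(K,T,uv,.06)[0];print(np.round(uv,1),r/3,P.round(4),(tool(P,s)*60).round(1))
print("exp cap r px",9.5/ (s["position"][2]+.148-.06)*.001*K[0,0])
for r in (sub//3)[::3]: print(''.join('%3d'%v for v in r[30:110:2]))
```

```text
[0.48117998 0.2179188  0.14716303]
[314.5 238.5] 29.800001 [0.4803 0.2081 0.06  ] [ 8.5 -4.7 87.2]
[359.2 211.2] 26.066666 [0.4462 0.2085 0.06  ] [26.8 24.1 87.2]
[356.2 240.5] 26.1 [0.4581 0.2242 0.06  ] [ 7.2 22.7 87.2]
[320.5 216.8] 23.833334 [0.4691 0.1981 0.06  ] [23.  -0.8 87.2]
[358.2 217.8] 24.866667 [0.4491 0.2119 0.06  ] [22.4 23.6 87.2]
[363.5 257.8] 21.6 [0.4603 0.237  0.06  ] [-4.8 27.9 87.2]
exp cap r px 15.05844054550754
 68 67 55 39 36 36 36 36 36 36 36 36 36 36 36 36 36 36 36 36 36 36 36 36 36 36 36 36 36 36 36 36 36 36 36 36 36 36 36 36
 68 68 64 47 37 36 36 36 36 36 36 36 36 36 36 36 35 36 36 36 36 36 36 36 36 36 36 36 36 36 36 36 35 36 36 36 36 36 36 36
 68 68 67 58 41 36 36 35 36 36 36 36 36 36 36 36 36 36 36 36 36 36 36 36 36 35 36 36 36 36 36 36 36 36 36 36 36 35 36 36
 68 69 68 66 50 37 36 36 36 36 36 36 36 36 36 36 36 36 36 36 36 36 36 36 36 36 36 39 39 39 43 41 36 36 35 35 36 36 36 36
 68 68 68 68 61 44 36 36 36 36 36 36 36 36 36 36 36 36 36 36 36 36 36 36 36 36 38 52 60 61 65 59 44 37 36 36 36 36 36 36
 68 68 68 68 67 55 40 40 39 37 36 35 36 36 36 36 36 36 
[... 3479 characters left out ...]
67 67 68 68 67 67 67 67 67 67 67 67 67 67 68 67 68 68 67 67 67 67 67 67 68 67 67 67 67 67 58 25
  6 31 58 63 64 66 67 67 67 68 67 67 67 68 67 67 68 67 67 67 67 67 67 67 67 67 67 67 67 67 67 67 67 67 67 68 67 67 58 25
  7 31 58 62 63 66 67 67 67 68 67 67 67 67 67 68 67 67 67 67 67 67 67 68 67 67 67 67 67 67 67 67 67 67 67 67 67 66 54 22
  5 31 58 63 63 65 67 67 67 67 67 68 67 67 68 67 67 67 67 67 67 67 67 68 67 67 67 67 67 67 67 67 67 67 67 67 67 66 52 20
  6 31 58 63 63 64 67 67 67 67 67 67 67 67 67 67 67 67 67 67 67 67 67 67 67 67 68 67 67 67 67 67 67 67 67 67 67 66 52 20
  6 31 58 63 63 64 66 67 67 67 67 67 67 67 67 67 67 68 67 67 68 67 67 67 67 67 67 67 67 68 67 67 67 67 67 67 67 66 49 17
```

The cap top is at wrist (320,251), 1 mm from the jaw centre. Regrip firmly on the cap, lift, and carry towards the caddy (turned to its axes).

send_rows:
  newtons: 12
  steps:
    - {"tx": 0,"ty": 0,"tz": 0.6,"turn": 0,"grip": 0.4}
    - {"tx": 0,"ty": 0,"tz": 0.6,"turn": 0,"grip": 0.4}
    - {"tx": -0.02,"ty": 0,"tz": 0.26,"turn": 0,"grip": 0.4}
    - {"tx": 0,"ty": 0,"tz": 0,"turn": 0,"grip": 0.4}
    - {"tx": 0,"ty": 0,"tz": 0,"turn": 0,"grip": 0}
    - {"tx": 0,"ty": 0,"tz": 0,"turn": 0,"grip": 0}
    - {"tx": 0,"ty": 0,"tz": 0,"turn": 0,"grip": 0}
    - {"tx": 0,"ty": 0,"tz": -0.4,"turn": 0,"grip": 0}
    - {"tx": 0,"ty": 0,"tz": -0.7,"turn": 0,"grip": 0}
    - {"tx": 0,"ty": 0,"tz": -0.7,"turn": 0,"grip": 0}
    - {"tx": 0,"ty": 0,"tz": -0.5,"turn": 0,"grip": 0}
    - {"tx": 0,"ty": 0,"tz": 0,"turn": 0,"grip": 0}

```text
time: 15.0
position: [0.4842, 0.2201, 0.2018]
tool_rot: [-1.497, 2.755, 0.001]
ft_force: [-0.2, 0.2, -0.5]
grip_width: 0.208
grip_force: 12.0
```

send_rows:
  steps:
    - {"tx": 0.39,"ty": -0.68,"tz": 0,"turn": 0,"grip": 0}
    - {"tx": 0.39,"ty": -0.68,"tz": 0,"turn": 0,"grip": 0}
    - {"tx": 0.39,"ty": -0.68,"tz": 0,"turn": 0,"grip": 0}
    - {"tx": 0.39,"ty": -0.68,"tz": 0,"turn": 0,"grip": 0}
    - {"tx": 0.39,"ty": -0.68,"tz": 0,"turn": 0,"grip": 0}
    - {"tx": 0.39,"ty": -0.68,"tz": 0,"turn": 0,"grip": 0}
    - {"tx": 0,"ty": 0,"tz": 0,"turn": 0.77,"grip": 0}
    - {"tx": 0,"ty": 0,"tz": 0,"turn": 0,"grip": 0}
    - {"tx": 0,"ty": 0,"tz": 0,"turn": 0,"grip": 0}

```text
time: 16.12
position: [0.6111, -0.0306, 0.1979]
tool_rot: [1.354, -2.834, -0.001]
ft_force: [0.2, -0.0, -0.4]
grip_width: 0.212
grip_force: 12.0
```

Run:
```python
from h import *
p,K,T=cam("wrist");np.savez('w10.npz',p=p,K=K,T=T);cv2.imwrite("pics/w10.png",p[:,:,::-1])
s=ctrl.get_state();print(s["position"],s["grip_width"])
for q in[(.5666,-.1022,.034),(.472,-.27,.05),(.475,-.265,0)]: print(proj(K,T,q))
```

```text
[ 0.61123582 -0.03053698  0.19819188] 0.2141850817709543
[[307.91951744 123.09344723]]
[[ 253.14833684 -197.97881402]]
[[ 265.95715232 -130.93491959]]
```

Run:
```python
from h import *
p=np.load('w10.npz')["p"]
a=cv2.resize(p[0:240,185:425,::-1],(600,600),interpolation=1)
o=np.zeros((600,800,3),np.uint8);o[:,:600]=a
for i,n,(x,y) in((0,"side",(315,190)),(1,"scene",(350,225))):
    q,K,T=cam(n);np.savez(n+"10.npz",p=q,K=K,T=T)
    o[i*200:i*200+200,600:]=cv2.resize(q[y:y+40,x:x+40,::-1],(200,200),interpolation=1)
cv2.imwrite("pics/c10.png",o)
```

```text
(no output)
```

View pics/c10.png

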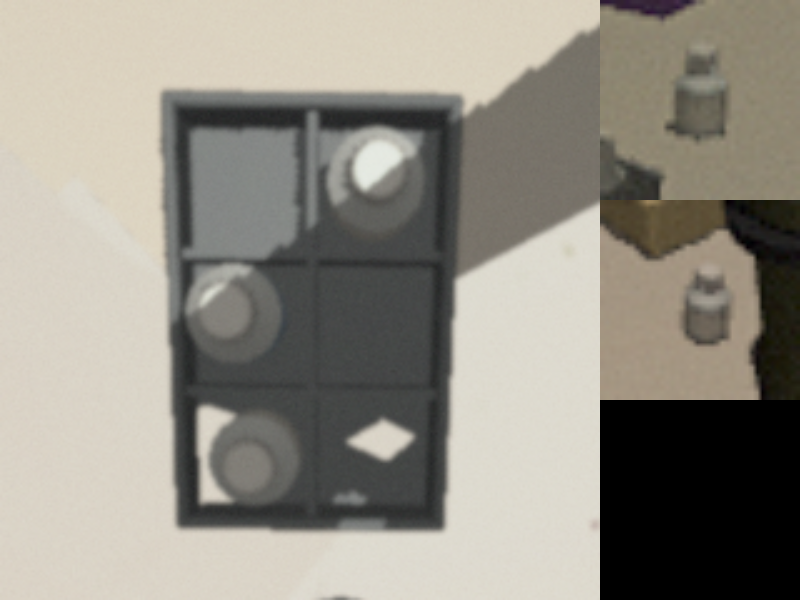

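Wrist crop (×2.5, offset 185,0): caddy rim corners at (163,92), (462,97), (443,527), (180,527); empty cells upper-left, middle-right, lower-right. Standing bottle: side crop cap (703,60), scene crop cap (709,280).

```bash
cat > cad.py <<'E'
from h import *
f=np.load('w10.npz');K,T=f["K"],f["T"]
uv=np.array([(163,92),(462,97),(443,527),(180,527)])/2.5+[185,0]
P=plane(K,T,uv,.034)[:,:2]
L=np.linalg.norm(np.roll(P,-1,0)-P,axis=1)
c=P.mean(0); n=(P[0]+P[3]-P[1]-P[2]);n/=np.linalg.norm(n)
y=(P[3]+P[2]-P[0]-P[1]);y/=np.linalg.norm(y)
th=np.arctan2(y[1],y[0]); th2=np.arctan2(n[1],n[0])+np.pi/2; th=(th+th2)/2
yy=np.array([np.cos(th),np.sin(th)]);nn=np.array([np.sin(th),-np.cos(th)])
cell=dict(FR=c+nn*.0215-yy*.043,NM=c-nn*.0215,NL=c-nn*.0215+yy*.043)
E
python3 - <<'E'
from cad import *
print(P.round(4),L.round(4),c.round(4),np.degrees([th,th2])); print({k:v.round(4) for k,v in cell.items()})
s=ctrl.get_state();Rt=R.from_rotvec(s["tool_rot"]).as_matrix()
print("tool y deg",np.degrees(np.arctan2(Rt[1,1],Rt[0,1])),s["position"])
print("to FR",tool(np.r_[cell["FR"],.0614],s).round(3))
# standing
rays=[]
for nme,u in(("side",(335.5,202)),("scene",(371.8,241))):
    g=np.load(nme+"10.npz");K2,T2=g["K"],g["T"];r=np.r_[(np.array(u)-K2[:2,2])/K2[0,0],1]@T2[:3,:3].T
    rays.append((T2[:3,3],r/np.linalg.norm(r)));print(nme,plane(K2,T2,u,.044).round(4))
A=sum(np.eye(3)-np.outer(r,r) for o,r in rays);b=sum((np.eye(3)-np.outer(r,r))@o for o,r in rays);print("tri",np.linalg.solve(A,b).round(4))
E
```

```text
[[ 0.561  -0.1776]
 [ 0.4916 -0.1198]
 [ 0.5759 -0.0182]
 [ 0.6455 -0.0744]] [0.0903 0.132  0.0895 0.1334] [ 0.5685 -0.0975] [50.54468878 50.60895208]
{'FR': array([ 0.5578, -0.1444]), 'NM': array([ 0.5519, -0.0838]), 'NL': array([ 0.5792, -0.0506])}
tool y deg 141.00951869393657 [ 0.61140742 -0.03073475  0.19857313]
to FR [ 2.035 -0.498  2.286]
side [[ 0.4806 -0.2624  0.044 ]]
scene [[ 0.4749 -0.2718  0.044 ]]
tri [ 0.4812 -0.2772  0.0384]
```

send_rows:
  steps:
    - {"tx": 0.68,"ty": -0.17,"tz": 0,"turn": 0.05,"grip": 0}
    - {"tx": 0.68,"ty": -0.17,"tz": 0,"turn": 0,"grip": 0}
    - {"tx": 0.67,"ty": -0.16,"tz": 0,"turn": 0,"grip": 0}
    - {"tx": 0,"ty": 0,"tz": 0.5,"turn": 0,"grip": 0}
    - {"tx": 0,"ty": 0,"tz": 0.5,"turn": 0,"grip": 0}
    - {"tx": 0,"ty": 0,"tz": 0.3,"turn": 0,"grip": 0}
    - {"tx": 0,"ty": 0,"tz": 0,"turn": 0,"grip": 0}
    - {"tx": 0,"ty": 0,"tz": 0,"turn": 0,"grip": 0}

```text
time: 17.27
position: [0.5649, -0.1312, 0.1202]
tool_rot: [1.34, -2.841, -0.004]
ft_force: [-0.3, -1.4, 0.3]
grip_width: 0.215
grip_force: 12.0
```

Run:
```python
from cad import *
s=ctrl.get_state();print(s["position"],tool(np.r_[cell["FR"],.0630],s).round(3),s["ft_force"])
q,K,T=cam("wrist");cv2.imwrite("pics/w11.png",q[:,:,::-1])
```

```text
[ 0.56488338 -0.13116019  0.12018601] [ 0.246 -0.051  0.953] [-0.33422457 -1.39012857  0.27999199]
```

send_rows:
  steps:
    - {"tx": 0,"ty": 0,"tz": -0.2,"turn": 0,"grip": 0}
    - {"tx": 0.24,"ty": -0.05,"tz": 0,"turn": 0,"grip": 0}
    - {"tx": 0,"ty": 0,"tz": 0,"turn": 0,"grip": 0}
    - {"tx": 0,"ty": 0,"tz": 0,"turn": 0,"grip": 0}

```text
time: 17.82
position: [0.5576, -0.1442, 0.1317]
tool_rot: [1.338, -2.842, -0.005]
ft_force: [0.5, 0.4, 0.3]
grip_width: 0.208
grip_force: 12.0
```

Run:
```python
from cad import *
s=ctrl.get_state();print(s["position"],tool(np.r_[cell["FR"],.0630],s).round(3),s["ft_force"])
```

```text
[ 0.55759748 -0.14416439  0.1317419 ] [ 0.002 -0.008  1.146] [0.48282418 0.38328658 0.25762199]
```

Aligned within 0.5 mm. Descend, slowly at the end.

send_rows:
  steps:
    - {"tx": 0,"ty": 0,"tz": 0.25,"turn": 0,"grip": 0}
    - {"tx": 0,"ty": 0,"tz": 0.25,"turn": 0,"grip": 0}
    - {"tx": 0,"ty": 0,"tz": 0.15,"turn": 0,"grip": 0}
    - {"tx": 0,"ty": 0,"tz": 0.15,"turn": 0,"grip": 0}
    - {"tx": 0,"ty": 0,"tz": 0.15,"turn": 0,"grip": 0}
    - {"tx": 0,"ty": 0,"tz": 0.1,"turn": 0,"grip": 0}
    - {"tx": 0,"ty": 0,"tz": 0.05,"turn": 0,"grip": 0}
    - {"tx": 0,"ty": 0,"tz": 0,"turn": 0,"grip": 0}
    - {"tx": 0,"ty": 0,"tz": 0,"turn": 0,"grip": 0}

```text
time: 18.95
position: [0.5571, -0.1442, 0.0653]
tool_rot: [1.338, -2.841, -0.005]
ft_force: [0.1, 0.2, -1.1]
grip_width: 0.215
grip_force: 12.0
```

Run:
```python
from cad import *
s=ctrl.get_state();print(s["position"],tool(np.r_[cell["FR"],.0630],s).round(3),s["ft_force"])
```

```text
[ 0.55714468 -0.14422691  0.06527509] [-0.005 -0.01   0.038] [ 0.08398643  0.22426646 -1.10984892]
```

send_rows:
  steps:
    - {"tx": 0,"ty": 0,"tz": 0.04,"turn": 0,"grip": 0}
    - {"tx": 0,"ty": 0,"tz": 0,"turn": 0,"grip": 0}
    - {"tx": 0,"ty": 0,"tz": 0,"turn": 0,"grip": 0}

```text
time: 19.32
position: [0.5581, -0.1441, 0.0648]
tool_rot: [-1.339, 2.841, 0.004]
ft_force: [-2.4, 1.1, 9.7]
grip_width: 0.206
grip_force: 12.1
```

send_rows:
  steps:
    - {"tx": 0,"ty": 0,"tz": 0,"turn": 0,"grip": 0.3}
    - {"tx": 0,"ty": 0,"tz": 0,"turn": 0,"grip": 0.3}
    - {"tx": 0,"ty": 0,"tz": 0,"turn": 0,"grip": 0.3}
    - {"tx": 0,"ty": 0,"tz": -0.3,"turn": 0,"grip": 0.3}
    - {"tx": 0,"ty": 0,"tz": -0.5,"turn": 0,"grip": 0.3}
    - {"tx": 0,"ty": 0,"tz": -0.6,"turn": 0,"grip": 0.3}
    - {"tx": 0,"ty": 0,"tz": -0.6,"turn": 0,"grip": 0.3}
    - {"tx": 0,"ty": 0,"tz": 0,"turn": 0,"grip": 0.3}

```text
time: 20.32
position: [0.5597, -0.1451, 0.1875]
tool_rot: [-1.337, 2.838, -0.002]
ft_force: [-0.5, 0.5, -0.4]
grip_width: 0.302
grip_force: 0.0
```

Run:
```python
from cad import *
s=ctrl.get_state();Rt=R.from_rotvec(s["tool_rot"]).as_matrix();print(s["position"],s["joint_positions"].round(2),np.degrees(np.arctan2(Rt[1,1],Rt[0,1])))
p,K,T=cam("wrist");np.savez("w12.npz",p=p,K=K,T=T);cv2.imwrite("pics/w12.png",p[:,:,::-1])
print(proj(K,T,np.r_[cell["FR"],.063]),proj(K,T,np.r_[cell["FR"],.041]))
print(proj(K,T,(.478,-.268,.05)))
g=cv2.cvtColor(p,cv2.COLOR_RGB2GRAY)
u,v=proj(K,T,np.r_[cell["FR"],.06])[0].astype(int)
for r in g[v-36:v+37:3,u-45:u+46:3]//3: print(''.join('%3d'%x for x in r))
print()
u,v=np.clip(proj(K,T,(.478,-.268,.05))[0].astype(int),50,430)
for r in g[v-48:v+49:3,u-48:u+49:3]//3: print(''.join('%3d'%x for x in r))
```

```text
[ 0.5597128  -0.1450943   0.18746778] [ 0.12  0.19  0.1   1.71 -0.02  1.24  2.68] 140.4433212810798
[[324.33537385 235.40207609]] [[324.12004198 228.37668482]]
[[299.60891491  24.05408898]]
 42 43 42 43 42 36 26 24 24 23 24 25 25 25 25 25 25 24 24 24 23 24 25 25 24 25 25 24 25 24 24
 42 42 42 43 43 33 25 21 21 23 23 22 22 22 22 22 23 23 23 22 22 23 23 22 22 22 23 23 23 24 24
 42 42 43 42 42 33 23 18 24 24 26 25 25 24 24 25 23 25 24 25 24 25 24 22 25 25 25 25 31 33 34
 42 43 42 43 43 35 24 18 23 25 24 24 25 29 31 35 35 31 27 25 24 26 22 21 25 24 27 32 34 34 34
 43 42 42 42 43 36 24 18 25 26 24 26 34 40 41 41 41 41 38 31 25 26 23 22 25 26 32 33 34 38 41
 42 43 43 43 42 35 25 18 23 25 25 37 40 40 41 41 42 41 41 39 36 26 22 21 24 27 32 35 40 41 40
 42 43 42 42 42 36 24 19 23 25 33 40 40 41 41 40 40 41 40 43 61 36 23 23 26 30 32 38 40 40 41
 42 42 43 42 43 36 25 19 23 25 38 39 39 39 35 33 34 37 49 61 67 52 23 21 24 29 36 39 40 40 37
 42 43 43 43 42 37 24 19 24 28 38 40 37 35 36 38 38 35 49 65 68 59 24 22 24 28 36 40 39 36 32
 42 43 43 41 42 36 24 19 24 29 37 37 35 39 45 46 45 44 38 56 66 
[... 4040 characters left out ...]

 76 76 76 76 76 76 76 76 76 76 76 76 76 76 76 76 76 76 76 76 76 76 76 76 76 76 76 76 76 76 76 76 76
 76 76 76 76 76 76 76 76 76 76 76 75 76 76 76 76 76 76 76 76 76 76 75 76 76 76 76 76 76 76 77 76 76
 76 76 76 76 76 76 76 76 76 76 76 76 76 76 76 75 76 76 76 76 76 76 76 76 76 76 76 76 76 76 75 68 66
 76 76 76 76 75 76 76 76 76 76 76 76 76 75 76 76 76 76 76 76 76 76 76 76 75 76 76 76 76 74 56 43 43
 76 76 76 76 76 75 76 76 76 76 76 76 75 76 75 76 76 76 76 76 76 76 75 76 76 76 76 72 72 50 42 43 42
 76 76 76 76 77 76 76 76 76 76 76 76 76 76 76 76 76 76 76 76 76 76 76 76 76 76 68 45 43 42 42 42 43
 76 76 76 76 76 76 76 76 76 76 76 76 76 76 76 76 76 76 76 76 76 76 76 75 71 67 45 43 43 44 43 43 42
```

The bottle sits centred in its cell (cap disc at wrist (327,232), predicted (324,235)). Standing bottle's cap top at wrist (291,23).

Run:
```python
from cad import *
f=np.load("w12.npz");print(plane(f["K"],f["T"],[(290.6,22.7),(326,232)],.05).round(4),plane(f["K"],f["T"],[(326,232)],.063).round(4),cell["FR"])
B=plane(f["K"],f["T"],(290.6,22.7),.05)[0];print(tool(np.r_[B[:2],.19]))
s=ctrl.get_state();v=B[:2]-s["position"][:2]
a=np.radians(50.6);print("after turn, y at 50.6:",(v@[-np.sin(a),np.cos(a)]/.06).round(3),(v@[np.cos(a),np.sin(a)]/.06).round(3))
```

```text
[[ 0.4822 -0.2726  0.05  ]
 [ 0.5571 -0.1429  0.05  ]] [[ 0.5551 -0.1456  0.063 ]] [ 0.55778259 -0.14435533]
[ 2.45145754 -0.37685022 -0.08576636]
after turn, y at 50.6: -0.37 -2.453
```

send_rows:
  steps:
    - {"tx": 0,"ty": 0,"tz": 0,"turn": 0.93,"grip": 0.3}
    - {"tx": 0,"ty": 0,"tz": 0,"turn": 0.93,"grip": 0.3}
    - {"tx": 0,"ty": 0,"tz": 0,"turn": 0.93,"grip": 0.3}
    - {"tx": 0,"ty": 0,"tz": 0,"turn": 0.93,"grip": 0.3}
    - {"tx": 0,"ty": 0,"tz": 0,"turn": 0.93,"grip": 0.3}
    - {"tx": 0,"ty": 0,"tz": 0,"turn": 0.93,"grip": 0.3}
    - {"tx": 0,"ty": 0,"tz": 0,"turn": 0.93,"grip": 0.3}
    - {"tx": 0,"ty": 0,"tz": 0,"turn": 0.93,"grip": 0.3}
    - {"tx": 0,"ty": 0,"tz": 0,"turn": 0.93,"grip": 0.3}
    - {"tx": 0,"ty": 0,"tz": 0,"turn": 0.93,"grip": 0.3}
    - {"tx": 0,"ty": 0,"tz": 0,"turn": 0.93,"grip": 0.3}
    - {"tx": 0,"ty": 0,"tz": 0,"turn": 0.97,"grip": 0.3}

```text
time: 21.88
position: [0.5564, -0.1442, 0.1815]
tool_rot: [-1.057, -2.952, -0.001]
ft_force: [0.3, -0.3, 0.4]
grip_width: 0.302
grip_force: 0.0
```

send_rows:
  steps:
    - {"tx": -0.09,"ty": -0.61,"tz": 0,"turn": 0,"grip": 0.4}
    - {"tx": -0.09,"ty": -0.61,"tz": 0,"turn": 0,"grip": 0.4}
    - {"tx": -0.09,"ty": -0.61,"tz": 0,"turn": 0,"grip": 0.4}
    - {"tx": -0.1,"ty": -0.61,"tz": 0,"turn": 0,"grip": 0.4}
    - {"tx": 0,"ty": 0,"tz": 0,"turn": 0,"grip": 0.4}
    - {"tx": 0,"ty": 0,"tz": 0,"turn": 0,"grip": 0.4}

```text
time: 22.62
position: [0.482, -0.2713, 0.1819]
tool_rot: [-1.051, -2.955, -0.003]
ft_force: [0.5, 0.7, -0.6]
grip_width: 0.398
grip_force: 0.0
```

Run:
```python
from cad import *
s=ctrl.get_state();Rt=R.from_rotvec(s["tool_rot"]).as_matrix();print(s["position"],s["joint_positions"].round(2),np.degrees(np.arctan2(Rt[1,1],Rt[0,1])))
p,K,T=cam("wrist");np.savez("w13.npz",p=p,K=K,T=T)
B=np.array((.4822,-.2726,.05));u,v=proj(K,T,B)[0].astype(int);print(u,v)
g=cv2.cvtColor(p,cv2.COLOR_RGB2GRAY)
m=(g[v-45:v+46,u-45:u+46]>231).astype(np.uint8)
n,l,st,ce=cv2.connectedComponentsWithStats(m)
for i in range(1,n):
    if st[i,4]>60:
        P=plane(K,T,ce[i]+[u-45,v-45],.05)[0];print(st[i],ce[i]+[u-45,v-45],P.round(4),tool(np.r_[P[:2],.052],s).round(3))
for r in g[v-36:v+37:4,u-45:u+46:3]//3: print(''.join('%3d'%x for x in r))
```

```text
[ 0.4819698  -0.2712579   0.18190061] [ 0.16  0.15  0.34  1.78 -0.06  1.23  1.4 ] 50.851807827779275
318 235
 41 41 41 40 41 40 41 41 40 41 41 41 41 41 40 41 40 41 41 42 42 41 42 72 74 74 74 74 74 75 74
 41 41 41 40 41 40 41 42 41 41 41 41 42 42 42 41 41 41 41 41 40 40 41 61 74 74 74 74 74 74 74
 41 40 41 41 41 40 41 41 41 40 41 40 41 39 37 36 37 38 40 40 40 41 40 47 74 75 74 75 74 74 74
 41 41 40 40 41 40 41 40 41 40 41 38 34 33 34 31 33 33 33 37 40 41 41 56 74 75 74 74 74 74 74
 41 40 41 41 40 39 40 41 41 41 38 33 34 38 40 40 39 39 35 33 36 42 40 46 73 74 74 74 74 75 74
 40 41 41 42 40 41 40 41 41 41 34 39 39 38 39 40 40 40 39 40 34 40 42 42 66 74 75 75 74 74 74
 41 41 41 40 41 41 40 41 40 40 38 38 38 38 36 34 34 38 39 38 38 39 41 40 52 74 75 74 74 75 74
 41 41 42 41 41 42 41 41 40 39 38 38 36 34 39 40 39 35 34 38 38 38 41 41 47 72 74 74 74 74 73
 41 42 41 41 40 41 41 40 41 38 36 36 36 42 45 44 44 44 38 35 36 38 41 41 40 42 44 48 47 45 43
 41 41 40 41 40 41 41 41 41 40 37 36 41 45 44 45 44 44 41 34 36 39 40 41 41 40 40 41 39 41 42
 40 41 42 40 40 41 40 40 41 41 38 35 38 44 44 44 44 44 41 35 37 41 40 41 41 41 40 41 41 41 42
 40 40 41 41 41 41 40 41 42 41 41 37 34 39 43 44 43 39 35 37 39 42 40 41 41 41 41 41 41 41 41
 41 42 41 41 41 41 40 41 41 41 41 41 40 39 36 36 36 38 40 40 41 42 41 41 40 41 41 40 41 41 41
 42 40 40 41 40 40 41 41 40 41 41 41 41 41 42 41 40 40 41 41 40 42 41 41 40 41 41 41 41 41 42
 41 40 41 41 40 40 41 41 41 41 39 41 41 42 41 41 41 41 41 41 40 40 42 41 42 41 41 41 41 41 40
 40 41 40 41 41 40 41 41 41 41 40 41 41 41 41 40 41 41 42 41 40 41 41 41 41 40 40 40 40 41 41
 41 41 41 42 40 41 41 41 41 40 40 41 40 41 41 41 40 40 40 40 40 40 41 40 41 41 41 41 41 41 40
 41 41 40 41 40 41 41 40 41 40 40 41 40 41 42 40 40 41 40 41 41 41 41 40 41 41 40 41 40 40 40
 41 41 41 41 40 41 41 40 40 42 40 40 41 41 40 39 41 40 41 41 41 40 41 41 40 41 41 41 41 40 40
```

send_rows:
  newtons: 12
  steps:
    - {"tx": -0.01,"ty": -0.02,"tz": 0.5,"turn": 0,"grip": 0.4}
    - {"tx": 0,"ty": 0,"tz": 0.5,"turn": 0,"grip": 0.4}
    - {"tx": 0,"ty": 0,"tz": 0.5,"turn": 0,"grip": 0.4}
    - {"tx": 0,"ty": 0,"tz": 0.4,"turn": 0,"grip": 0.4}
    - {"tx": 0,"ty": 0,"tz": 0.23,"turn": 0,"grip": 0.4}
    - {"tx": 0,"ty": 0,"tz": 0,"turn": 0,"grip": 0.4}
    - {"tx": 0,"ty": 0,"tz": 0,"turn": 0,"grip": 0.4}
    - {"tx": 0,"ty": 0,"tz": 0,"turn": 0,"grip": 0}
    - {"tx": 0,"ty": 0,"tz": 0,"turn": 0,"grip": 0}
    - {"tx": 0,"ty": 0,"tz": 0,"turn": 0,"grip": 0}
    - {"tx": 0,"ty": 0,"tz": 0,"turn": 0,"grip": 0}

```text
time: 24.05
position: [0.4818, -0.2731, 0.0553]
tool_rot: [-1.052, -2.957, -0.002]
ft_force: [-0.5, 0.7, 3.1]
grip_width: 0.21
grip_force: 12.0
```

send_rows:
  steps:
    - {"tx": 0,"ty": 0,"tz": -0.4,"turn": 0,"grip": 0}
    - {"tx": 0,"ty": 0,"tz": -0.6,"turn": 0,"grip": 0}
    - {"tx": 0,"ty": 0,"tz": -0.6,"turn": 0,"grip": 0}
    - {"tx": 0.18,"ty": 0.65,"tz": 0,"turn": 0,"grip": 0}
    - {"tx": 0.18,"ty": 0.65,"tz": 0,"turn": 0,"grip": 0}
    - {"tx": 0.18,"ty": 0.65,"tz": 0,"turn": 0,"grip": 0}
    - {"tx": 0.18,"ty": 0.65,"tz": 0,"turn": 0,"grip": 0}
    - {"tx": 0.18,"ty": 0.65,"tz": 0,"turn": 0,"grip": 0}
    - {"tx": 0.18,"ty": 0.65,"tz": 0,"turn": 0,"grip": 0}
    - {"tx": 0,"ty": 0,"tz": 0,"turn": 0,"grip": 0}
    - {"tx": 0,"ty": 0,"tz": 0,"turn": 0,"grip": 0}

```text
time: 25.42
position: [0.5787, -0.0515, 0.1506]
tool_rot: [-1.051, -2.956, -0.0]
ft_force: [-0.1, -0.7, -0.9]
grip_width: 0.213
grip_force: 12.0
```

Run:
```python
from cad import *
s=ctrl.get_state();print(s["position"],s["grip_width"],tool(np.r_[cell["NL"],.058],s).round(3),tool(np.r_[cell["NM"],.058],s).round(3))
```

```text
[ 0.5787289  -0.05151334  0.15058486] 0.21251543157306824 [-0.004  0.019  1.543] [ 0.    -0.698  1.544]
```

send_rows:
  steps:
    - {"tx": 0,"ty": 0.02,"tz": 0.4,"turn": 0,"grip": 0}
    - {"tx": 0,"ty": 0,"tz": 0.3,"turn": 0,"grip": 0}
    - {"tx": 0,"ty": 0,"tz": 0.25,"turn": 0,"grip": 0}
    - {"tx": 0,"ty": 0,"tz": 0.2,"turn": 0,"grip": 0}
    - {"tx": 0,"ty": 0,"tz": 0.15,"turn": 0,"grip": 0}
    - {"tx": 0,"ty": 0,"tz": 0.15,"turn": 0,"grip": 0}
    - {"tx": 0,"ty": 0,"tz": 0.05,"turn": 0,"grip": 0}
    - {"tx": 0,"ty": 0,"tz": 0,"turn": 0,"grip": 0}
    - {"tx": 0,"ty": 0,"tz": 0,"turn": 0,"grip": 0}

```text
time: 26.55
position: [0.5801, -0.0497, 0.0615]
tool_rot: [-1.052, -2.957, -0.003]
ft_force: [-1.0, -0.4, -0.4]
grip_width: 0.208
grip_force: 12.0
```

send_rows:
  steps:
    - {"tx": 0,"ty": 0,"tz": 0.04,"turn": 0,"grip": 0}
    - {"tx": 0,"ty": 0,"tz": 0.02,"turn": 0,"grip": 0}
    - {"tx": 0,"ty": 0,"tz": 0,"turn": 0,"grip": 0}

```text
time: 26.92
position: [0.5802, -0.0496, 0.0582]
tool_rot: [-1.052, -2.958, -0.003]
ft_force: [-0.8, -0.4, 5.7]
grip_width: 0.207
grip_force: 12.0
```

On the floor (5.7 N at the predicted height). Release, rise, and check.

send_rows:
  steps:
    - {"tx": 0,"ty": 0,"tz": 0,"turn": 0,"grip": 0.3}
    - {"tx": 0,"ty": 0,"tz": 0,"turn": 0,"grip": 0.3}
    - {"tx": 0,"ty": 0,"tz": 0,"turn": 0,"grip": 0.3}
    - {"tx": 0,"ty": 0,"tz": -0.2,"turn": 0,"grip": 0.3}
    - {"tx": 0,"ty": 0,"tz": -0.5,"turn": 0,"grip": 0.3}
    - {"tx": 0,"ty": 0,"tz": -0.6,"turn": 0,"grip": 0.3}
    - {"tx": 0,"ty": 0,"tz": -0.6,"turn": 0,"grip": 0.3}
    - {"tx": 0,"ty": 0,"tz": -0.6,"turn": 0,"grip": 0.3}
    - {"tx": 0,"ty": 0,"tz": 0,"turn": 0,"grip": 0.3}
    - {"tx": 0,"ty": 0,"tz": 0,"turn": 0,"grip": 0.3}

```text
time: 28.18
position: [0.5798, -0.05, 0.2073]
tool_rot: [-1.051, -2.956, -0.002]
ft_force: [0.7, -0.1, -0.2]
grip_width: 0.297
grip_force: 0.0
```

Run:
```python
from cad import *
s=ctrl.get_state();print(s["position"])
p,K,T=cam("wrist");cv2.imwrite("pics/w14.png",p[:,:,::-1])
g=cv2.cvtColor(p,cv2.COLOR_RGB2GRAY)
for k,z in(("NL",.053),("FR",.063)):
    u,v=proj(K,T,np.r_[cell[k],z])[0].round().astype(int);print(k,u,v)
    for r in g[max(v-30,0):v+31:4,u-45:u+46:3]//3: print(''.join('%3d'%x for x in r))
```

```text
[ 0.57981992 -0.05004235  0.20730758]
NL 319 227
 37 41 40 40 40 41 42 41 40 40 41 41 41 40 41 41 40 41 41 41 41 41 40 41 51 71 72 72 72 72 72
 22 23 30 36 41 39 41 36 26 40 40 40 38 49 39 33 36 34 34 35 33 39 30 35 47 71 72 72 72 71 72
 22 22 23 33 43 43 43 40 32 42 42 43 38 38 40 43 42 39 36 38 43 43 27 36 49 72 72 72 72 72 72
 22 23 22 23 33 42 42 41 33 42 43 37 47 60 64 65 64 64 60 47 37 42 26 36 47 72 72 72 71 72 72
 21 22 22 23 22 29 42 40 32 43 39 52 62 64 63 63 63 64 63 62 54 39 24 36 48 72 72 72 72 73 72
 22 22 23 22 22 21 28 41 30 42 46 60 61 57 45 40 39 45 59 61 60 48 26 37 50 72 72 73 72 72 71
 22 23 22 22 23 22 26 38 29 42 53 58 48 48 70 75 74 70 48 56 58 50 24 36 50 71 72 71 72 72 72
 21 22 22 22 22 22 22 34 30 43 52 55 47 70 75 75 75 75 71 49 56 49 24 37 51 71 72 72 72 71 72
 23 22 22 23 22 21 22 21 19 34 45 54 48 73 75 76 76 76 73 52 54 38 19 33 52 70 70 71 71 72 71
 22 22 22 23 22 23 23 22 18 21 33 46 50 58 74 75 75 74 58 50 44 32 16 20 57 69 69 70 70 72 71
 15 14 17 17 17 16 16 22 15 16 16 16 20 31 41 49 50 40 30 22 17 16 15 21 57 70 70 70 70 70 71
 16 16 16 16 17 1
[... 1267 characters left out ...]
 37 30 31 29 18 17 16 15 15 20 18 35 41 41
 15 15 16 16 16 16 16 15 16 14 12  7  9 10 12  9  9 10  8  8  5  7  5  5  7  7 13 17 30 41 41
  1  6  7  4  7  5  3  3  4  4  6  4  3  7  6  8  4  4  7  4  7  5  6  6  4  6  8 20 21 34 40
  5  5  5  5  4  4  4  5  3  4  5  4  2  4  6  4  5  4  6  6  6  4  7  5  4  4 12 51 53 52 53
  3  2  6  7  3  7  5  6  6  5  4  6  4  6  6  2  5  6  6  5  4  7  5  5  4  4 14 68 71 69 70
  7  6  5  6  4  7  3  7  3  4  6  3  5  5  4  6  5  3  3  7  4  4  6  6 15 16 17 67 71 70 44
  7  8  7  5  5  5  6  7  6  6  4  7  4  5  4  6  6  7  4  6  6  4  6  9 19 18 19 64 68 42  6
  5  6  7  5  5  3  7  3  0  7  7  7  4  4  8  7  4  5  6  5  3  1  5 18 21 19 17 53 32  4  2
```

Both caps and bodies are concentric and upright in their cells (NL cap at wrist (322,227), as predicted). Hand in.

```bash
python3 -c "
from bench import ctrl
print(ctrl.close_job())"
```

```text
the job is handed in; nothing more can be done
None
```

The fallen bottle was stood up and released on the worktop, then both bottles were set upright in two separate empty caddy cells. The job was handed in at about 28 s; the controller returned no verdict.

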